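Gauge a brace blank in the taper gauge and store it by thickness

TASK

Take the brace blank from the cork mat, set it on edge on the sloping bed of the taper gauge and slide it, along the straight fence, into the narrowing slot until it wedges, and read by the two cross lines where its front end stopped. Then put it, standing on edge, in the bay of the sorting tray for that thickness: narrow bay if its front end went past the second line, middle bay if it stopped between the lines, wide bay if it stopped before the first. Leave the two blanks on the offcut board and the tools on the bench where they are.

Things in the scene. Friction and masses are not known exactly. Their poses are not given: they have to be found in the camera images.
- gauge_bed: working face of the taper gauge, fixed: white bed on a dark wedge base, sloping up at 30 degrees away from the robot. Origin: on the bed surface at the straight fence's inner face, level with the slot's mouth. x: up the slope, across the slot; y: along the slot, the way stock is slid in; z: square out of the bed. The bed spans x -34 to 72, y -125 to 175 mm
- fence_start (a point): outer end of the straight dark wooden fence, on its top inner edge (bed x = 0, y = -120 mm); bed axes. The fence is 22 mm wide (bed x -22 to 0), 10 mm high, inner face at x = 0 from y = -120 to 170 mm. Up to the mouth (y -120 to 0) the bed above it is open. A blank pressed hard onto the bed drags and may seem stuck early
- mouth_top (a point): mouth end of the inner face of the tapered aluminium fence, on the bed (x = 28, y = 0 mm); bed axes. This fence is 22 mm wide, 10 mm high; its inner face runs straight from here to x = 9.25 at y = 150 mm, so the slot narrows by 1 mm in 8. Front ends stop at y = 64 mm (20 mm thick), 96 (16), 128 (12), or a few mm past
- line_1 (a point): first (nearer the mouth) dark line across the bed, at bed y = 80 mm; the point lies at the straight fence; bed axes
- line_2 (a point): second (farther in) dark line across the bed, at bed y = 112 mm; the point lies at the straight fence; bed axes
- blank_a: brace blank: plain spruce stick on edge (z up), 110 mm long (x), 32 mm high, 20 to 65 g; origin: centre of its underside. The three blanks differ only in thickness (along y): 12, 16 and 20 mm, one each; which has which is not told, the gauge tells. One, not always the same, lies on the cork mat, two on the offcut board.
- blank_b: brace blank: plain spruce stick on edge (z up), 110 mm long (x), 32 mm high, 20 to 65 g; origin: centre of its underside. The three blanks differ only in thickness (along y): 12, 16 and 20 mm, one each; which has which is not told, the gauge tells. One, not always the same, lies on the cork mat, two on the offcut board.
- blank_c: brace blank: plain spruce stick on edge (z up), 110 mm long (x), 32 mm high, 20 to 65 g; origin: centre of its underside. The three blanks differ only in thickness (along y): 12, 16 and 20 mm, one each; which has which is not told, the gauge tells. One, not always the same, lies on the cork mat, two on the offcut board.
- mat_mid (a point): centre of the top of the cork mat (170 x 120 mm, 5 mm thick, fixed): the blank to be gauged lies with its middle within 35 mm of this point
- offcut: thin plywood offcut board, 170 x 130 mm, 5 mm thick, fixed, origin under its centre: the two blanks that wait on it are left alone
- tray: shallow wooden sorting tray, fixed, 162 x 150 mm over all, walls 6 mm thick with their tops 16 mm above the bench, floor 5 mm thick: three bays side by side, each 150 mm long along the tray's x axis, 30, 42 and 54 mm wide. Origin: under its centre, on the bench; z up. In order from +y to -y: narrow, middle, wide bay.
- bay_narrow (a point): centre of the floor of the narrow bay (30 mm wide along y, 150 mm long along x), 5 mm above the bench; axes as the tray's. For blanks of 12 mm
- bay_middle (a point): centre of the floor of the middle bay (42 mm wide); axes as the tray's. For blanks of 16 mm
- bay_wide (a point): centre of the floor of the wide bay (54 mm wide); axes as the tray's. For blanks of 20 mm
- chisel: chisel lying on the bench, 255 mm long, 25 mm thick handle; leave alone
- sanding_block: cork sanding block 100 x 55 x 30 mm; leave alone
- glue: glue bottle 60 mm across, 165 mm high; leave alone
- cam_clamp: wooden cam clamp lying flat, 200 mm long, 26 mm thick; leave alone
- hammer: small hammer lying on the bench, 240 mm long; leave alone
- pencil: pencil lying on the bench, 165 mm long; leave alone
- wax_jar: glass jar with a steel lid, 68 mm across, 60 mm high; leave alone
Things that resemble listed ones, but are neither listed nor needed, are in the scene too. What is shaped like the blank_b but black is not meant.

How it is judged:
On the way:
1. the blank lies on the gauge's bed, in the slot, slid in until it wedges: front end from 12 mm short of to 16 mm past the nominal stop for its thickness, along the slot, at rest (((y of blank_a in the frame of gauge_bed between -0.003 and 0.025 m and x of blank_a in the frame of gauge_bed between 0.002 and 0.02 m and z of blank_a in the frame of gauge_bed between -0.004 and 0.006 m and angle between the x axis of blank_a and the y axis of gauge_bed, either way round below 0.12 rad and linear speed of blank_a below 0.02 m/s) or (y of blank_b in the frame of gauge_bed between 0.029 and 0.057 m and x of blank_b in the frame of gauge_bed between 0.002 and 0.02 m and z of blank_b in the frame of gauge_bed between -0.004 and 0.006 m and angle between the x axis of blank_b and the y axis of gauge_bed, either way round below 0.12 rad and linear speed of blank_b below 0.02 m/s) or (y of blank_c in the frame of gauge_bed between 0.061 and 0.089 m and x of blank_c in the frame of gauge_bed between 0.002 and 0.02 m and z of blank_c in the frame of gauge_bed between -0.004 and 0.006 m and angle between the x axis of blank_c and the y axis of gauge_bed, either way round below 0.12 rad and linear speed of blank_c below 0.02 m/s))), for 0.2 s.
At the end, for the whole second after the job is handed in: The cork mat is empty; the blank that lay on it stands on edge (within 0.15 rad) at rest on the floor of the bay for its thickness (12 mm narrow, 16 mm middle, 20 mm wide), wholly between the bay's walls; the other two blanks are within 20 mm of where they were (horizontal distance between each of blank_a, blank_b, blank_c and mat_mid above 0.09 m and ((y of blank_a in the frame of bay_wide between -0.018 and 0.018 m and x of blank_a in the frame of bay_wide between -0.022 and 0.022 m and z of blank_a in the frame of bay_wide below 0.004 m and angle between blank_a's own z axis and vertical below 0.15 rad and linear speed of blank_a below 0.02 m/s and angular speed of blank_a below 0.2 rad/s) or distance of blank_a from where it was at the start of the episode below 0.02 m) and ((y of blank_b in the frame of bay_middle between -0.014 and 0.014 m and x of blank_b in the frame of bay_middle between -0.022 and 0.022 m and z of blank_b in the frame of bay_middle below 0.004 m and angle between blank_b's own z axis and vertical below 0.15 rad and linear speed of blank_b below 0.02 m/s and angular speed of blank_b below 0.2 rad/s) or distance of blank_b from where it was at the start of the episode below 0.02 m) and ((y of blank_c in the frame of bay_narrow between -0.01 and 0.01 m and x of blank_c in the frame of bay_narrow between -0.022 and 0.022 m and z of blank_c in the frame of bay_narrow below 0.004 m and angle between blank_c's own z axis and vertical below 0.15 rad and linear speed of blank_c below 0.02 m/s and angular speed of blank_c below 0.2 rad/s) or distance of blank_c from where it was at the start of the episode below 0.02 m)); the robot touches nothing.
It fails at once if a bystander on the bench is pushed more than 30 mm (distance of any of chisel, sanding_block, glue, cam_clamp, hammer, pencil, wax_jar from where it was at the start of the episode above 0.03 m).
It also fails if it takes over 58 s, if anything falls off the work surface, if the arm or the gripper's body presses on something with over 40 N, if the wrist force passes 120 N, or if a joint passes its speed limit or range.

ROBOT

A 6-joint arm with a two-finger parallel gripper is mounted at the origin on the work surface. World frame = base frame: x ahead of the robot, y to its left, z up, the work surface at z = 0. Lengths are in m, angles in rad, forces in N, time in s.
With the tool pointing down it reaches from about 0.325 to 0.925 m from the base axis. Payload 3.1 kg.
Tool frame: the origin (TCP) lies at the very end of the fingers, on their centre line; the grasp point (between the pads) lies 19 mm behind it; z points along the fingers, y is the direction in which the jaws open and shut (so a half turn about z gives the same grasp; the last joint's range is limited). The gripper opens to 85 mm and grips with 20 to 120 N. Pads are 22 mm wide; open, the fingers measure 114 mm over their backs; the gripper's body (76 mm by 85 mm) begins 54 mm behind the grasp point. The pads swing forward as they close: fully open they stand 13 mm farther back than shut.
Start: joints at [0.993, 0.217, 1.613, -0, 1.311, -0.112], TCP at [0.281, 0.558, 0.231] pointing down, gripper open.
Joint ranges: [-2.75, 2.75], [-0.78, 2.1], [0.31, 2.55], [-1.13, 4.27], [0.13, 2.63], [-2.58, 2.58]. Speed limits (rad/s): [2.79, 2.79, 3.14, 3.14, 3.14, 3.14].

INTERFACE

Orientations are given as a unit quaternion [x, y, z, w].
In Python, from cell import ctrl gives the robot as it stands. Calls block until the motion is done:
- ctrl.move_pose(position, orientation): joint-space move of the TCP to a pose.
- ctrl.move_straight(position, velocity=0.15, orientation=None): straight line of the TCP; orientation=None keeps the orientation; velocity is the mean speed in m/s.
- ctrl.move_j(angles): joint-space move.
- ctrl.let_go() and ctrl.gripper_close(strength=None): open the fingers fully, or close them until they stop; strength is the grip in N (None keeps the last).
- ctrl.wait(seconds).
- ctrl.ik(position, orientation): joint angles nearest the present ones, or None.
- ctrl.get_image(name): name is "scene" or "side" or "wrist"; returns a dict with "image" (384x512x3 uint8, blue, green, red), "mtx" (3x3 intrinsics, pixels), "rvec" (rotation vector, rad) and "tvec" (3), from world to camera coordinates, as OpenCV has them. Camera axes: x right, y down, z forward; pixel columns grow to the right and rows downward; lengths in m; the calibration is good to about 2 mm. A picture is of the moment at which its call begins. There is no depth.
A pose or a line that the arm cannot do raises ctrl.MotionError and nothing moves.
- ctrl.hand_in(): hands the job in, once; it reports no verdict.
Trained networks look in a picture, given as the dict that the camera call returned (one of the last four; its "shot" number tells which), for a name from the list of things; names that differ only in an ending like _2 or _b are one class to them, and where a whole thing is asked for, a point or a joint stands for the part that bears it (a point fixed in the world has none). Each returns a list of dicts, best first, with "p" (0 to 1); they miss things now and then, are a little off and sometimes report something else, mostly with a low value. They report only what shows in the picture. A call takes as long as a camera call. They do not tell look-alikes from the thing itself.
- ctrl.recognise(picture, label): "point" ([x, y, z] in m, in world coordinates, good to about 4 mm: the middle of the surface that is visible of it).
- ctrl.landmark_of(picture, label): "point" ([x, y, z] in m, in world coordinates, good to about 4 mm: a listed point, or the origin of a listed thing).
Readings, each from a call of its own:
- ctrl.read_t(): time.
- ctrl.read_joints(): joint angles.
- ctrl.read_qvel(): joint speeds.
- ctrl.read_joint_efforts(): joint torques, N m.
- ctrl.read_ee_pos(): TCP position.
- ctrl.read_tool_rot(): TCP orientation.
- ctrl.read_force(): force on the tool from outside, world axes, zero at the start.
- ctrl.read_wrist_torque(): the same for the moment, N m.
- ctrl.read_width(): opening from 0.0 (shut) to 1.0 (fully open).
Only numpy, scipy, OpenCV 4.12 (cv2) and the standard library are available. Lean on these libraries where they do the work, as an engineer would, in place of code of your own. Each camera call takes 0.05 s, during which the arm holds its last target.

## Working session

There is one attempt and no reset: what is moved stays moved. The work goes in short steps, each a Python script; the robot and the scene stay as the last script left them, time stands still between calls to the robot, and variables do not carry over. Pictures are saved under pics/ and viewed, and the job is handed in when it is done.

```bash
ls; mkdir -p pics
cat > h.py <<'E'
import numpy as np, cv2
from cell import ctrl
def P(im,pt):
    return cv2.projectPoints(np.array([pt],float),np.array(im['rvec'],float),np.array(im['tvec'],float),np.array(im['mtx'],float),None)[0][0,0]
def ray(im,uv,z):
    R=cv2.Rodrigues(np.array(im['rvec'],float))[0];t=np.array(im['tvec'],float).ravel()
    d=R.T@np.linalg.inv(np.array(im['mtx']))@np.array([uv[0],uv[1],1.]);c=-R.T@t
    return c+d*(z-c[2])/d[2]
E
python3 - <<'E'
from h import *
print(ctrl.read_t())
for n in ['scene','side','wrist']:
    im=ctrl.get_image(n); cv2.imwrite(f'pics/{n}0.png',im['image'])
    if n=='wrist': continue
    for l in ['gauge_bed','fence_start','mouth_top','line_1','line_2','mat_mid','offcut','tray','bay_narrow','bay_middle','bay_wide','blank_a']:
        for r in ctrl.landmark_of(im,l)[:4]:
            print(n,l,round(r['p'],2),np.round(r['point'],3),np.round(P(im,r['point'])))
print(ctrl.read_t())
E
```

```text
pics
0.0
scene gauge_bed 0.81 [0.566 0.156 0.047] [297. 198.]
scene gauge_bed 0.48 [ 0.765 -0.086 -0.   ] [293. 298.]
scene fence_start 0.58 [0.636 0.057 0.054] [293. 225.]
scene mouth_top 0.59 [0.59  0.173 0.056] [308. 196.]
scene line_1 0.83 [0.522 0.221 0.046] [300. 181.]
scene line_1 0.62 [0.501 0.249 0.045] [301. 175.]
scene line_1 0.41 [ 0.344  0.136 -0.003] [237. 182.]
scene line_2 0.83 [0.522 0.221 0.046] [300. 181.]
scene line_2 0.62 [0.501 0.249 0.045] [301. 175.]
scene line_2 0.41 [ 0.344  0.136 -0.003] [237. 182.]
scene mat_mid 0.82 [ 0.467 -0.015  0.006] [228. 222.]
scene offcut 0.58 [ 0.767 -0.085 -0.   ] [294. 298.]
scene offcut 0.53 [0.569 0.159 0.046] [299. 198.]
scene tray 0.78 [ 0.539 -0.254  0.004] [175. 284.]
scene bay_narrow 0.77 [ 0.565 -0.211  0.006] [196. 280.]
scene bay_middle 0.79 [ 0.541 -0.242  0.002] [180. 282.]
scene bay_middle 0.74 [ 0.54  -0.256  0.007] [175. 284.]
scene blank_a 0.83 [ 0.764 -0.062  0.006] [300. 290.]
scene blank_a 0.78 [ 0.452 -0.023  0.009] [222. 220.]
scene blank_a 0.7 [0.236 0.281 0.   ] [246. 149.]
scene blank_a 0.56 [ 0.771 -0.1
[... 413 characters left out ...]
.048] [209. 156.]
side mat_mid 0.89 [ 0.465 -0.02   0.006] [259. 215.]
side offcut 0.68 [0.74  0.165 0.002] [275. 144.]
side offcut 0.59 [ 0.762 -0.091 -0.003] [336. 178.]
side offcut 0.51 [ 0.725 -0.288 -0.001] [380. 217.]
side tray 0.67 [ 0.54  -0.254  0.003] [334. 245.]
side tray 0.61 [ 0.468 -0.015  0.01 ] [259. 213.]
side bay_narrow 0.68 [ 0.563 -0.211  0.006] [328. 231.]
side bay_middle 0.95 [ 0.545 -0.241  0.006] [332. 241.]
side bay_wide 0.66 [0.635 0.057 0.058] [278. 163.]
side blank_a 0.89 [ 0.458 -0.023  0.008] [258. 216.]
side blank_a 0.79 [ 0.771 -0.119  0.005] [345. 180.]
side blank_a 0.64 [0.233 0.286 0.001] [138. 204.]
side blank_a 0.54 [ 0.765 -0.065  0.005] [331. 172.]
1.35
```

View pics/scene0.png

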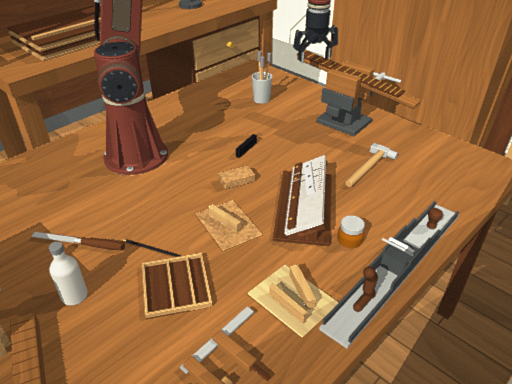

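View pics/side0.png

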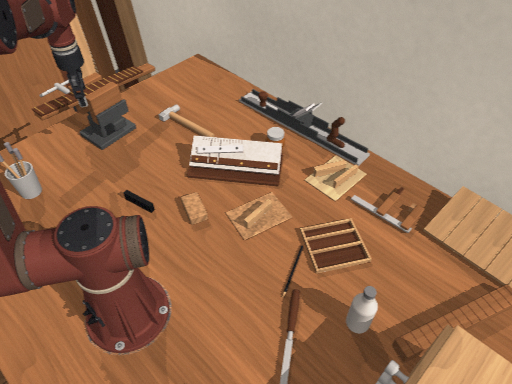

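View pics/wrist0.png

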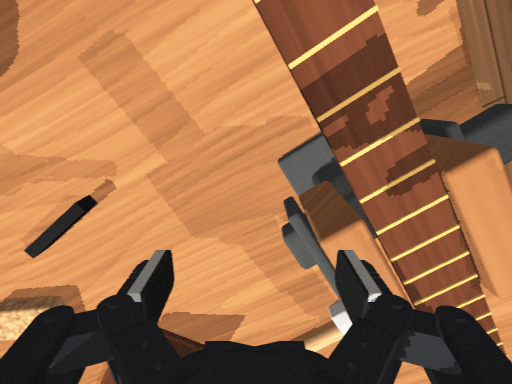

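Run:
```python
import cv2,numpy as np
a=cv2.imread('pics/scene0.png');b=cv2.imread('pics/side0.png')
cv2.imwrite('pics/crop0.png',np.hstack([cv2.resize(a[195:245,185:265],(400,250),interpolation=cv2.INTER_CUBIC),cv2.resize(b[185:235,220:300],(400,250),interpolation=cv2.INTER_CUBIC)]))
```

```text
(no output)
```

View pics/crop0.png

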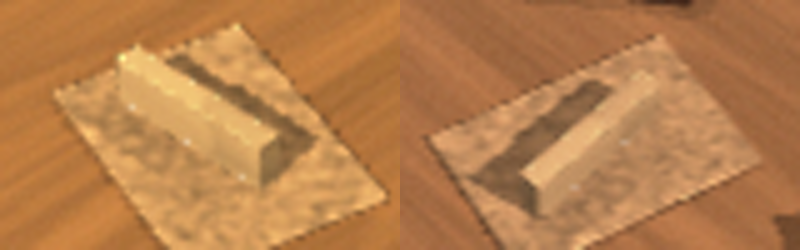

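The blank to gauge is the light one on the cork mat (scene ≈222,218; side ≈257,213). It could be confused with the two blanks on the offcut board (scene 300,287 and 288,303), the black stick (246,146) and the sanding block (237,178). The close crop shows a plain spruce stick on edge on the cork mat, so that is my choice. Next I look from above with the wrist camera.

```bash
cat >> h.py <<'E'
from scipy.spatial.transform import Rotation as Rn
def down(yaw):  # tool x axis along yaw, z down
    c,s=np.cos(yaw),np.sin(yaw)
    return Rn.from_matrix(np.array([[c,s,0],[s,-c,0],[0,0,-1]])).as_quat()
E
python3 - <<'E'
from h import *
im=ctrl.get_image('scene')
a=ray(im,(185+132/5,195+108/5),.005);b=ray(im,(185+260/5,195+185/5),.005)
d=b-a;print(a,b,np.linalg.norm(d),np.arctan2(d[1],d[0]))
t=np.arctan2(d[1],d[0])
print(ctrl.read_tool_rot(), Rn.from_quat(ctrl.read_tool_rot()).as_matrix())
for k in (0,np.pi):
    print(ctrl.ik([.455,-.022,.2],down(t+k)))
by=np.array([-.573,.820,0]);bz=np.array([-.41,-.2865,.866]);
for s in (1,-1):
    x=s*by; z=-bz; y=np.cross(z,x)
    q=Rn.from_matrix(np.c_[x,y,z]).as_quat()
    print(s,[ctrl.ik(np.array([.568,.156,.046])+by*v+bz*.1,q) for v in (-.08,.05)])
E
```

```text
[ 0.41746957 -0.03239926  0.005     ] [ 0.5135262 -0.0259019  0.005    ] 0.09627612304421956 0.06753808197939012
[2.30800977e-01 9.73000981e-01 4.05338135e-06 5.16455825e-06] [[-8.93461818e-01  4.49139154e-01  1.19212892e-05]
 [ 4.49139154e-01  8.93461818e-01  5.50391789e-06]
 [-8.17919174e-06  1.02718582e-05 -1.00000000e+00]]
[-2.02591937e-01 -1.24899645e-01  2.02974490e+00 -4.44089210e-16
  1.23674739e+00  1.30066631e+00]
[-2.02591937e-01 -1.24899645e-01  2.02974490e+00 -4.44089210e-16
  1.23674739e+00 -1.84092635e+00]
1 [array([-0.2134568 ,  0.01491598,  2.12570884,  0.59183133,  0.71754174,
       -1.22025923]), array([ 0.02967148, -0.14198318,  2.27228796,  0.49176163,  0.61957988,
       -0.92750059])]
-1 [array([-0.2134568 ,  0.01491598,  2.12570884,  0.59183133,  0.71754174,
        1.92133342]), array([ 0.02967148, -0.14198318,  2.27228796,  0.49176163,  0.61957988,
        2.21409207])]
```

Run:
```python
from h import *
ctrl.move_pose([.44,-.02,.26],down(.07+np.pi))
im=ctrl.get_image('wrist'); cv2.imwrite('pics/w1.png',im['image'])
print(ctrl.read_t(), P(im,[.46,-.02,.005]))
for r in ctrl.landmark_of(im,'blank_a')[:2]+ctrl.landmark_of(im,'mat_mid')[:2]: print(r['p'],r['point'],P(im,r['point']))
```

```text
3.6 [252.36589627 174.30216732]
0.93 [0.2358, 0.2814, -0.0015] [507.67666898  14.34221067]
0.87 [0.4534, -0.0268, 0.0082] [247.91167068 170.02974697]
0.55 [0.4671, -0.018, 0.0042] [253.40213102 179.00089755]
```

View pics/w1.png

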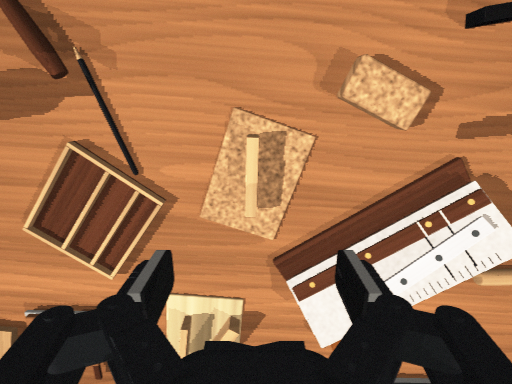

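Run:
```python
import cv2,numpy as np
a=cv2.imread('pics/w1.png')
cv2.imwrite('pics/c1.png',cv2.resize(a[100:250,190:330],(560,600),interpolation=cv2.INTER_CUBIC))
cv2.imwrite('pics/c2.png',cv2.resize(a[130:285,15:175],(640,620),interpolation=cv2.INTER_CUBIC)[:600])
cv2.imwrite('pics/c3.png',cv2.resize(a[150:350,265:512],(741,600),interpolation=cv2.INTER_CUBIC))
```

```text
(no output)
```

View pics/c1.png

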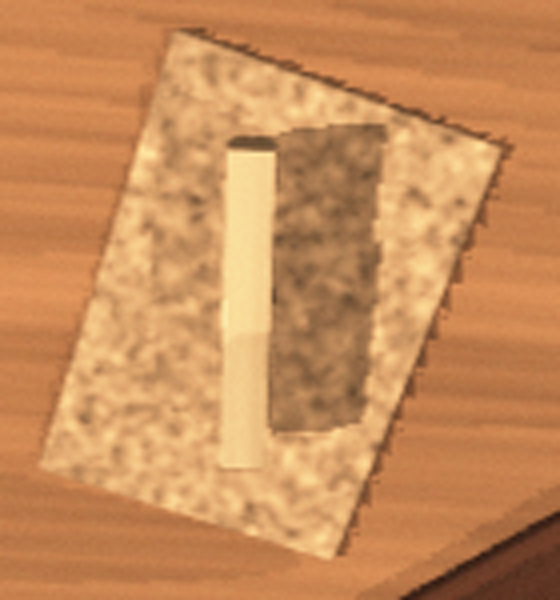

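View pics/c2.png

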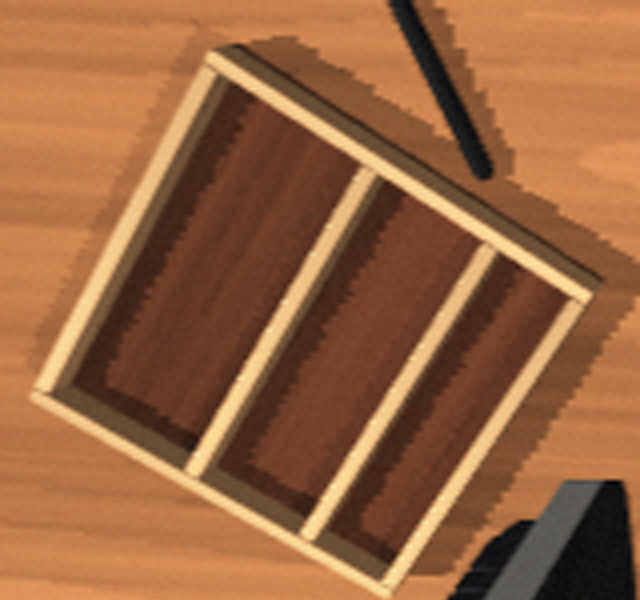

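View pics/c3.png

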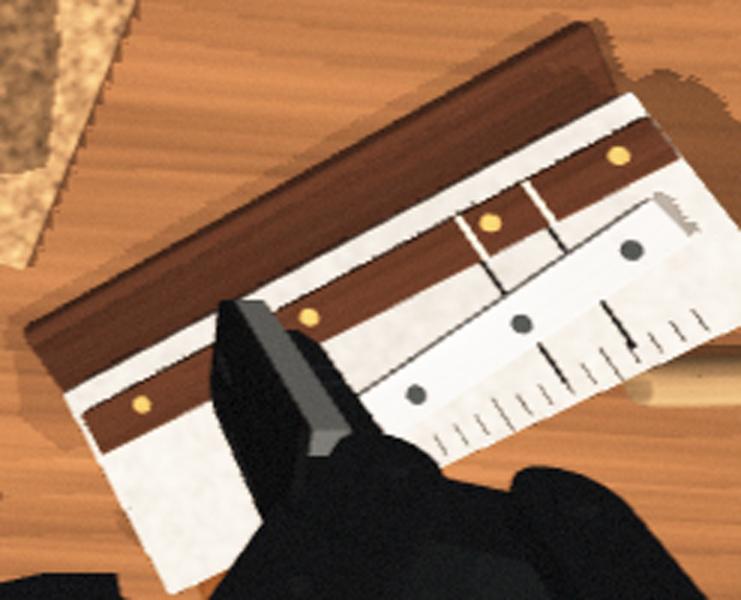

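```bash
cat > fit.py <<'E'
from h import *
from scipy.optimize import least_squares
import json
im=ctrl.get_image('wrist')
# blank top
pts=[(228,150),(276,150),(264,467),(220,467)]
W=[ray(im,(190+u/4-.4,100+v/4-.4),.037) for u,v in pts]
c=np.mean(W,0);e0=(W[0]+W[1])/2;e1=(W[2]+W[3])/2;d=e0-e1
print('blank',c,np.linalg.norm(d),np.linalg.norm(W[0]-W[1]),np.linalg.norm(W[2]-W[3]),np.arctan2(d[1],d[0]))
T=[ray(im,(15+u/4-.4,130+v/4-.4),.016) for u,v in [(212,55),(597,290),(390,597),(32,393)]]
for i in range(4): print('tray side',np.linalg.norm(T[i]-T[(i+1)%4]))
print('tray c',np.mean(T,0)); 
yd=(T[1]-T[0])+(T[2]-T[3]); xd=(T[1]-T[2])+(T[0]-T[3])
print('yaw y-90',np.arctan2(yd[1],yd[0])-np.pi/2,'x',np.arctan2(xd[1],xd[0]))
px=[(103,453),(680,158),(645,118),(83,412),(65,393),(632,93),(168,593)]
B=np.array([(0,-120,10),(0,170,10),(-22,170,10),(-22,-120,10),(-34,-125,0),(-34,175,0),(72,-125,0)])/1000.
def bed(p):
    x,y,z,th=p
    by=np.array([np.cos(th),np.sin(th),0]); h=np.array([np.sin(th),-np.cos(th),0])
    bx=h*np.cos(np.pi/6)+np.array([0,0,.5]); bz=np.cross(bx,by)
    return np.array([x,y,z]),np.c_[bx,by,bz]
def res(p):
    o,R=bed(p); 
    return np.concatenate([P(im,o+R@b)-(265+u/3-.4,150+v/3-.4) for b,(u,v) in zip(B,px)]+[[(p[2]-.046)*500]])
s=least_squares(res,[.568,.156,.046,2.18]);print('bed',s.x,np.round(s.fun,1))
E
python3 fit.py
```

```text
blank [ 0.45768426 -0.0214045   0.037     ] 0.108930514837374 0.015248831505331727 0.015317843291235613 -3.1033612590382122
tray side 0.14800328132718438
tray side 0.16109746780962061
tray side 0.14884557658936243
tray side 0.1560296662525217
tray c [ 0.53673493 -0.25105817  0.016     ]
yaw y-90 -0.5526924516141711 x 2.57659018791814
bed [0.56863051 0.16128484 0.04411118 2.20588777] [-0.1  0.3  0.2  0.5  0.9 -0.3 -0.8  0.2 -0.5 -0.4 -0.6 -0.2  0.7  0.1
 -0.9]
```

Run:
```python
from h import *
q=down(-3.103)
ctrl.move_pose([.4577,-.0214,.09],q)
ctrl.move_straight([.4577,-.0214,.018],.12)
ctrl.gripper_close(50)
print(ctrl.read_width(),ctrl.read_force(),ctrl.read_ee_pos())
ctrl.move_straight([.4577,-.0214,.14],.2)
print(ctrl.read_width(),ctrl.read_force(),ctrl.read_t())
im=ctrl.get_image('wrist'); cv2.imwrite('pics/w2.png',im['image'])
im=ctrl.get_image('side'); cv2.imwrite('pics/s2.png',im['image'])
```

```text
0.17352480176553858 [-0.16941369  0.88195526  3.46071463] [ 0.45813124 -0.02149046  0.01832508]
0.17266144295883995 [-0.64530075  1.01917603 -0.48088313] 6.6167
```

View pics/w2.png

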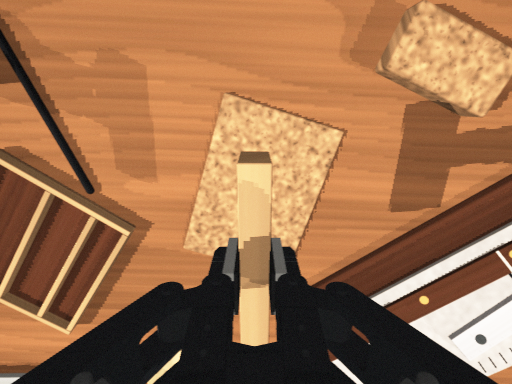

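View pics/s2.png

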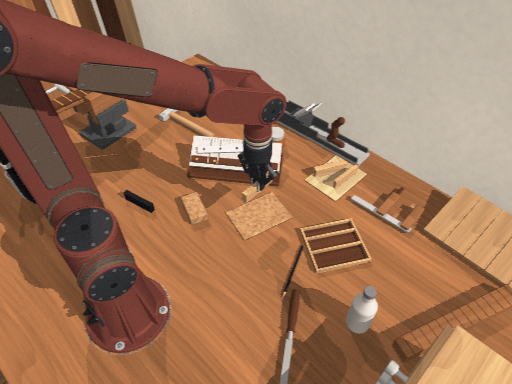

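The blank is held centred in the jaws (wrist ≈255,235), level and clear of the mat. I now go to a tilted hover over the open part of the bed and look again.

```bash
cat >> h.py <<'E'
BP=[.5686,.1595,.0445,2.198]
def bed(p=None):
    x,y,z,th=BP if p is None else p
    by=np.array([np.cos(th),np.sin(th),0]); h=np.array([np.sin(th),-np.cos(th),0])
    bx=h*np.cos(np.pi/6)+np.array([0,0,.5]); bz=np.cross(bx,by)
    return np.array([x,y,z]),np.c_[bx,by,bz]
def tip(x,y,z):  # tcp pose from bed coords (mm)
    o,R=bed(); return o+R@(np.array([x,y,z])/1000)
def tq():
    o,R=bed(); return Rn.from_matrix(np.c_[R[:,1],np.cross(-R[:,2],R[:,1]),-R[:,2]]).as_quat()
E
python3 - <<'E'
from h import *
ctrl.move_pose(tip(16,-70,80),tq())
print(ctrl.read_t(),ctrl.read_ee_pos(),ctrl.read_force())
for n in ['wrist','scene','side']:
    im=ctrl.get_image(n); cv2.imwrite(f'pics/{n}3.png',im['image'])
    if n=='wrist':
        for l in ['gauge_bed','fence_start','mouth_top','line_1','line_2']:
            for r in ctrl.landmark_of(im,l)[:2]: print(l,r['p'],np.round(r['point'],4),np.round(P(im,r['point'])))
        for b in [(0,0,10),(0,170,10),(-22,170,10),(-34,175,0),(28,0,10),(9.25,150,10),(0,80,10),(0,112,10)]: print(b,np.round(P(im,tip(*b)),1))
print(ctrl.read_t())
E
```

```text
7.4083 [0.58736008 0.0875051  0.12037734] [-0.22192583 -0.21838862 -0.33850461]
gauge_bed 0.58 [0.5677 0.1623 0.0464] [237. 114.]
mouth_top 0.9 [0.5864 0.1727 0.058 ] [269. 118.]
(0, 0, 10) [234.1 118.7]
(0, 170, 10) [ 227.8 -211.4]
(-22, 170, 10) [ 186.6 -211.5]
(-34, 175, 0) [ 168.6 -205.3]
(28, 0, 10) [273.  118.8]
(9.25, 150, 10) [ 245.5 -160.9]
(0, 80, 10) [231.6 -12.2]
(0, 112, 10) [230.4 -75.4]
7.8083
```

View pics/wrist3.png

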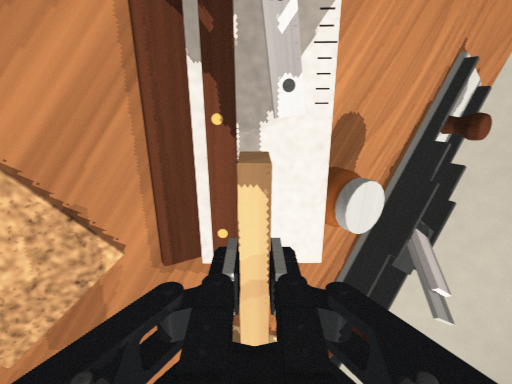

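View pics/scene3.png

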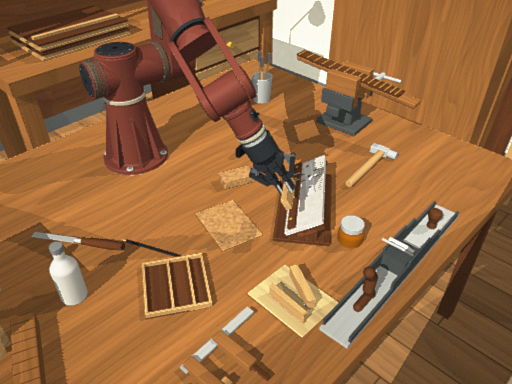

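Run:
```python
import cv2,numpy as np
a=cv2.imread('pics/wrist3.png')
cv2.imwrite('pics/c4.png',cv2.resize(a[0:150,150:350],(800,600),interpolation=cv2.INTER_CUBIC))
cv2.imwrite('pics/c5.png',cv2.resize(a[150:280,150:350],(800,520),interpolation=cv2.INTER_CUBIC))
```

```text
(no output)
```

View pics/c4.png

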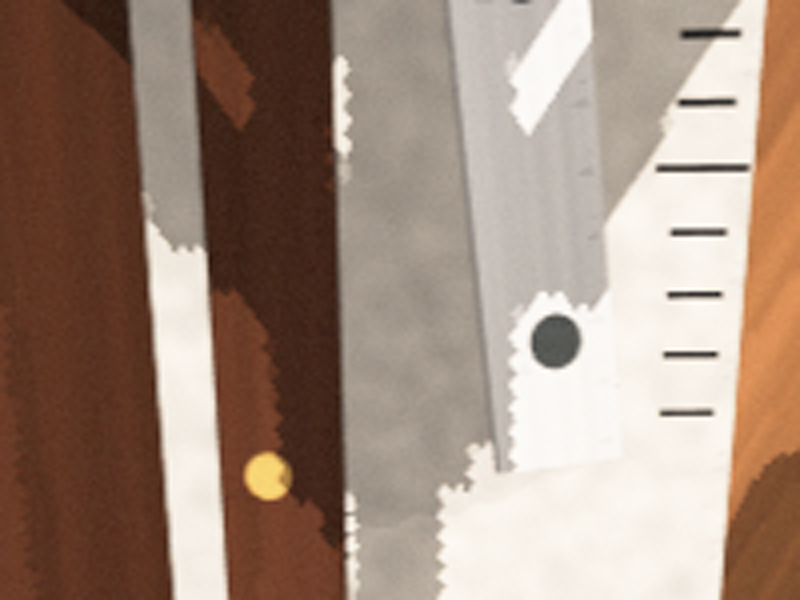

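View pics/c5.png

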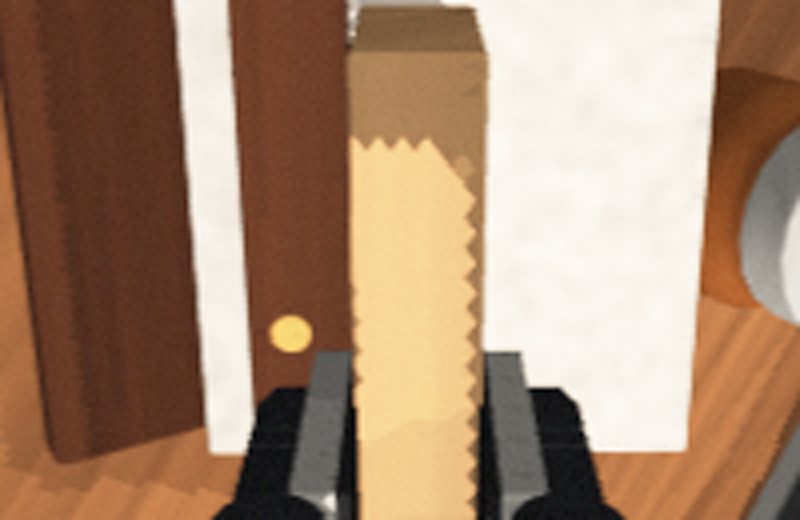

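```bash
cat > fit2.py <<'E'
from h import *
from scipy.optimize import least_squares
im=ctrl.get_image('wrist')
S=lambda u,v,r0:(150+u/4-.4,r0+v/4-.4)
pt=[((28,0,10),S(508,468,0)),((50,0,10),S(622,460,0)),((-34,-125,0),S(212,453,150)),((72,-125,0),S(688,450,150))]
ln=[(0,10,S(333,0,0)),(0,10,S(346,480,0)),(-34,0,S(130,0,0)),(72,0,S(765,0,0)),(-22,10,S(192,0,0)),(-22,10,S(228,590,0))]
def res(p,pr=True):
    o,R=bed(p); f=lambda b:P(im,o+R@(np.array(b)/1000.))
    r=[]
    for b,uv in pt: r+=list(f(b)-uv)
    for x,z,uv in ln:
        a=f((x,-50,z));c=f((x,80,z)); d=(c-a)/np.linalg.norm(c-a); w=np.array(uv)-a
        r.append(d[0]*w[1]-d[1]*w[0])
    return np.array(r+[(p[2]-.0445)*500])
print(np.round(res(BP),1))
s=least_squares(res,BP);print(s.x,np.round(s.fun,1))
E
python3 fit2.py
```

```text
[-6.5  0.5 -4.6  2.5 -5.  -1.7 -5.7 -1.   4.3  4.7  3.1  4.1  3.4  4.
  0. ]
[0.56988007 0.16085457 0.04810712 2.20962463] [-1.6 -0.2  0.7  1.5 -0.1 -0.9 -0.  -1.2  0.4  0.2 -0.  -0.9 -0.1 -0.3
  1.8]
```

```bash
sed -i 's/^BP=.*/BP=[.5697,.1610,.047,2.207]/' h.py
cat >> h.py <<'E'
def fb():  # force in bed axes
    return bed()[1].T@np.array(ctrl.read_force())
def pb():
    o,R=bed(); return 1000*(R.T@(np.array(ctrl.read_ee_pos())-o))
E
python3 - <<'E'
from h import *
ctrl.move_straight(tip(13,-68,30),.15,tq())
f0=fb();print(f0,ctrl.read_t())
ctrl.move_straight(tip(13,-68,18),.05)
print(fb()-f0,ctrl.read_t())
z=18
while z>7:
    z-=1
    ctrl.move_straight(tip(13,-68,z),.03)
    f=fb()-f0
    print(z,np.round(f,1),np.round(pb(),1))
    if f[2]>4: break
print(ctrl.read_t())
im=ctrl.get_image('wrist'); cv2.imwrite('pics/w4.png',im['image'])
E
```

```text
[0.09115147 0.56119179 0.26544271] 8.3333
[-0.38874035 -1.15234196 -0.55430101] 8.725
17 [-0.4 -1.  -0.4] [ 13.1 -68.1  17.1]
16 [ 0.6 -0.5  0.5] [ 13. -68.  16.]
15 [-0.7 -1.  -0.5] [ 12.9 -68.   14.9]
14 [-2.2  0.7  8.8] [ 13.1 -68.   14.6]
9.725
```

View pics/w4.png

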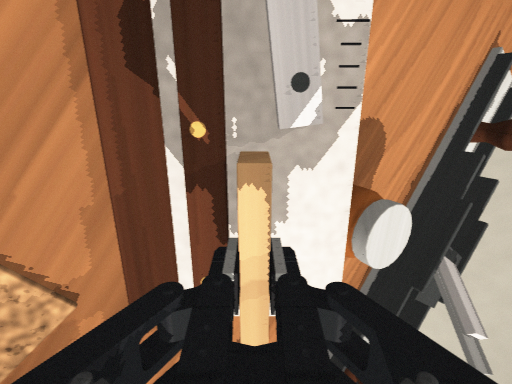

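Run:
```python
from h import *
z=15.3
ctrl.move_straight(tip(13,-68,z),.03)
f0=fb();print(f0)
x=13
while x>4:
    x-=1
    ctrl.move_straight(tip(x,-68,z),.03)
    f=fb()-f0
    print(x,np.round(f,1),np.round(pb(),1))
    if f[0]>4: break
print(ctrl.read_t(),ctrl.read_width())
im=ctrl.get_image('wrist'); cv2.imwrite('pics/w5.png',im['image'])
```

```text
[ 0.10501148 -0.06900256 -0.87167726]
12 [-0.9  0.6  0.6] [ 11.8 -67.9  15.1]
11 [-0.1  0.9  1.7] [ 10.8 -67.9  15.2]
10 [-0.3  0.6  1.6] [  9.9 -68.   15.3]
9 [0.4 0.6 0.6] [  8.9 -68.   15.3]
8 [0.3 0.5 0.8] [  7.9 -68.   15.3]
7 [0.8 0.4 0.6] [  6.9 -68.   15.3]
6 [-0.1  0.8  0.2] [  5.9 -68.   15.3]
5 [ 3.3  0.8 -0.5] [  5.8 -68.1  15.5]
4 [ 4.   1.2 -1.3] [  5.7 -68.2  15.7]
12.275 0.17463641512977301
```

View pics/w5.png

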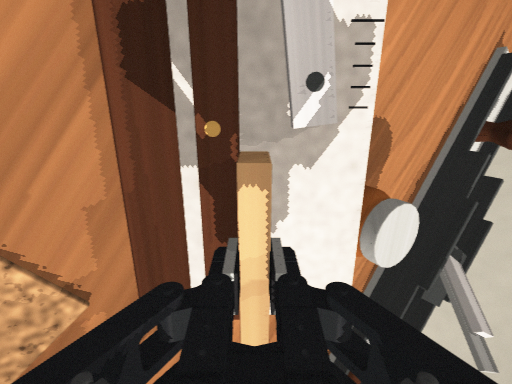

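Run:
```python
from h import *
z=15.3;x=5
ctrl.move_straight(tip(x,-25,z),.08)
print(np.round(fb(),1),np.round(pb(),1))
y=-25
while y<86:
    y+=6 
    ctrl.move_straight(tip(x,y,z),.06)
    f=fb(); p=pb()
    print(y,np.round(f,1),np.round(p,1))
    if f[1]<-10 or y-p[1]>4: break
print(ctrl.read_t(),ctrl.read_width())
im=ctrl.get_image('wrist'); cv2.imwrite('pics/w6.png',im['image'])
im=ctrl.get_image('scene'); cv2.imwrite('pics/s6.png',im['image'])
```

```text
[7.  3.8 1.9] [  5.6 -23.5  15.5]
-19 [ 6.2  1.2 -0.7] [  5.5 -18.9  15.4]
-13 [ 6.  -1.3 -0.3] [  5.6 -13.3  15.4]
-7 [ 5.  -1.8 -1. ] [ 5.5 -7.1 15.4]
-1 [ 5.5 -0.8 -1. ] [ 5.5 -0.8 15.5]
5 [ 5.1 -0.5 -0.6] [ 5.5  5.4 15.5]
11 [ 5.4 -1.4 -0.1] [ 5.5 11.6 15.4]
17 [ 5.8 -2.2  0.1] [ 5.5 17.8 15.4]
23 [ 5.4 -1.  -0.1] [ 5.4 23.9 15.5]
29 [ 6.1 -0.5 -0.4] [ 5.4 30.  15.4]
35 [ 5.7 -0.1 -0.5] [ 5.4 36.1 15.4]
41 [ 4.9 -1.   0.6] [ 5.4 42.  15.4]
47 [ 2.4 -8.  -1.1] [ 5.5 45.5 15.5]
53 [ -2.4 -17.8   1.4] [ 5.7 47.5 15.9]
16.2667 0.17538958483522574
```

View pics/w6.png

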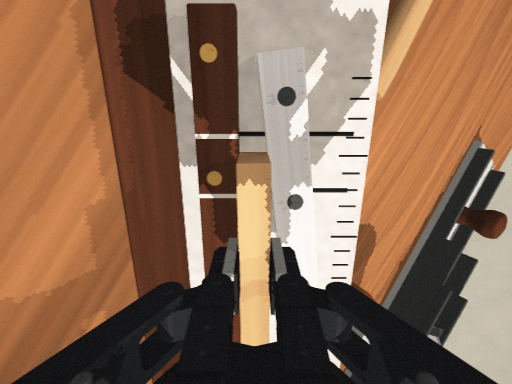

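The front end (lower edge at wrist row ≈152) lies between line 1 (row ≈195) and line 2 (row ≈133). I release the blank so it rests freely in the slot and check again.

Run:
```python
from h import *
ctrl.move_straight(tip(5.7,48,15.6),.05)
ctrl.let_go()
ctrl.wait(.3)
print(np.round(fb(),1),np.round(pb(),1))
ctrl.move_straight(tip(5.7,48,70),.25)
im=ctrl.get_image('wrist'); cv2.imwrite('pics/w7.png',im['image'])
print(ctrl.read_t())
im=ctrl.get_image('scene'); cv2.imwrite('pics/s7.png',cv2.resize(im['image'][130:260,240:370],(600,600),interpolation=cv2.INTER_CUBIC))
```

```text
[0.1 0.4 0.5] [ 5.7 47.9 15.6]
18.0167
```

View pics/w7.png

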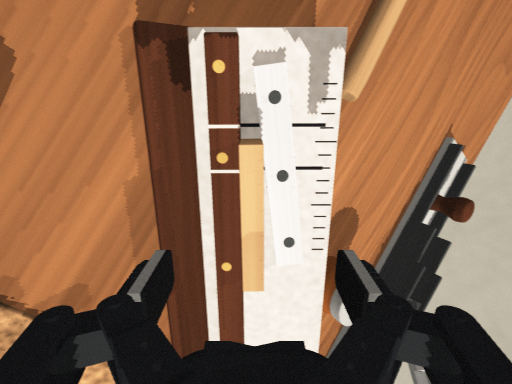

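View pics/s7.png

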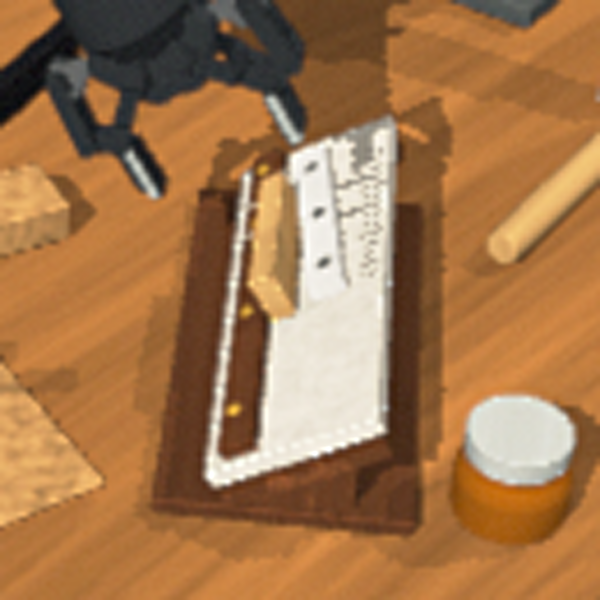

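Released, the blank sits free, on edge against the straight fence, with its front end at row ≈142 between line 1 (≈170) and line 2 (≈126). That makes it 16 mm, so the middle bay. The top-face measurement (15.3 mm) also fits best with 16. I regrip a little higher, draw it back and carry it to the tray.

Run:
```python
from h import *
ctrl.move_straight(tip(5.9,46,30),.25)
ctrl.move_straight(tip(5.9,46,19),.1)
ctrl.gripper_close(50)
print(ctrl.read_width(),np.round(fb(),1))
ctrl.move_straight(tip(6.2,20,19.3),.08)
print(np.round(fb(),1),np.round(pb(),1))
ctrl.move_straight(tip(8,20,90),.2)
th=-.56+np.pi
ctrl.move_pose([.5444,-.2418,.12],down(th))
print(ctrl.read_t(),ctrl.read_width(),ctrl.read_force())
im=ctrl.get_image('wrist'); cv2.imwrite('pics/w8.png',im['image'])
c=np.array([.5444,-.2418]);ex=np.array([np.cos(-.56),np.sin(-.56)]);ey=np.array([-ex[1],ex[0]])
for s in (-81,81):
  for v in (-9,-15,33,39): print(s,v,np.round(P(im,[*(np.array([.5381,-.252])+ex*s/1000+ey*v/1000),.016])))
im=ctrl.get_image('side'); cv2.imwrite('pics/s8.png',im['image'])
```

```text
0.16598655747462032 [-0.9 -1.9  3.9]
[-0.3 -0.9  0.4] [ 6.3 19.4 19.3]
21.7083 0.17052563413120225 [-0.27060369  0.17673121 -0.78632271]
-81 -9 [226. 102.]
-81 -15 [219. 102.]
-81 33 [278. 103.]
-81 39 [285. 103.]
81 -9 [231. 272.]
81 -15 [225. 272.]
81 33 [273. 272.]
81 39 [279. 272.]
```

View pics/w8.png

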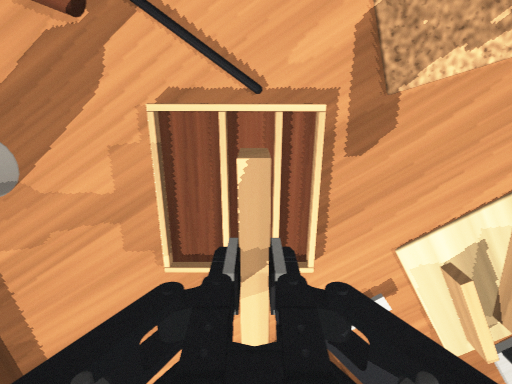

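View pics/s8.png

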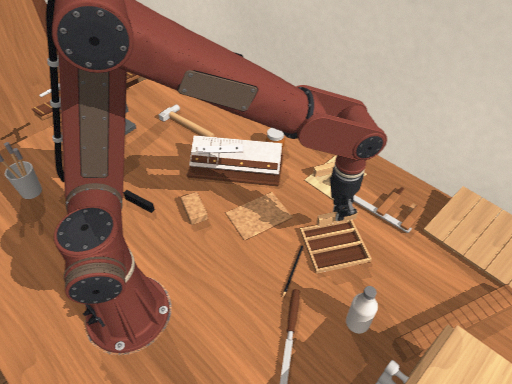

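The blank (column ≈254) is lined up with the middle bay, whose inner walls are at columns ≈227 and 275. Wide is to its left and narrow to its right. I lower it until contact.

Run:
```python
from h import *
ctrl.move_straight([.5440,-.2424,.03],.12)
f0=np.array(ctrl.read_force());z=.03
while z>.0175:
    z-=.0015
    ctrl.move_straight([.5440,-.2424,z],.03)
    f=np.array(ctrl.read_force())-f0; print(round(z,4),np.round(f,1),np.round(ctrl.read_ee_pos(),4))
    if f[2]>3: break
ctrl.let_go(); ctrl.wait(.2)
ctrl.move_straight([.5440,-.2424,.2],.2)
print(ctrl.read_t())
for n in ['wrist','scene','side']:
    im=ctrl.get_image(n); cv2.imwrite(f'pics/{n}9.png',im['image'])
```

```text
0.0285 [-0.9 -0.6  0.4] [ 0.5445 -0.2427  0.0293]
0.027 [-0.3  0.5  0.4] [ 0.5439 -0.2424  0.027 ]
0.0255 [-0.8  1.2  0.8] [ 0.5438 -0.2423  0.0253]
0.024 [ 0.1 -0.3  1.5] [ 0.5439 -0.2423  0.0238]
0.0225 [0.  0.2 1.8] [ 0.5443 -0.2426  0.0228]
0.021 [-0.8  0.5  7.4] [ 0.5445 -0.2427  0.0222]
26.1333
```

View pics/wrist9.png

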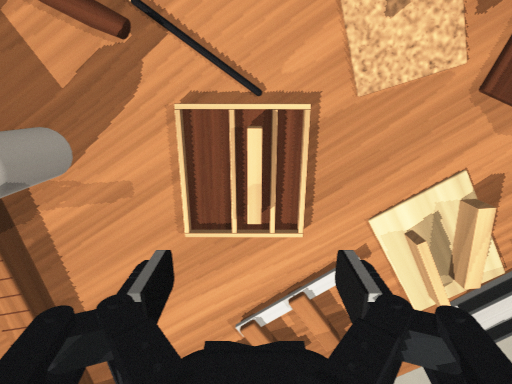

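View pics/scene9.png

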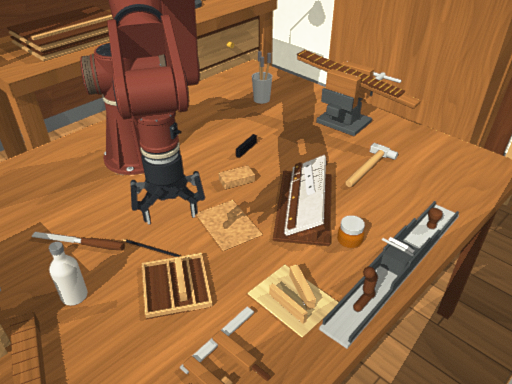

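View pics/side9.png

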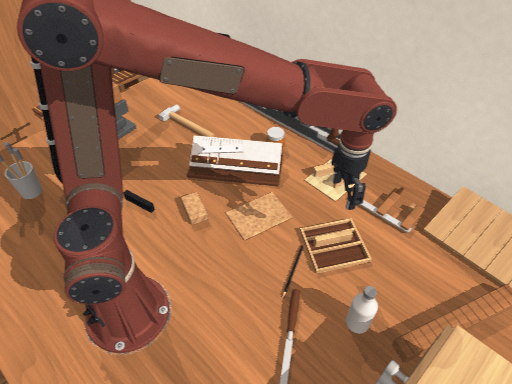

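The blank stands on edge in the middle bay (wrist columns 247–262, rows 127–223), the mat is empty and the other things look unmoved. One position check before handing in.

Run:
```python
from h import *
im=ctrl.get_image('wrist')
T=np.mean([ray(im,p,.016) for p in [(174.5,104.5),(310.5,104.5),(302.5,237),(187,237)]],0)
b=ray(im,(254.7,175),.037)
ex=np.array([np.cos(-.56),np.sin(-.56)]);ey=np.array([-ex[1],ex[0]])
d=(b-T)[:2];print(T,b,'tray x',d@ex,'offset from mid-bay y',d@ey-.012)
print(ctrl.landmark_of(im,'bay_middle')[:1],[r for r in ctrl.landmark_of(im,'blank_a')[:3]])
```

```text
[ 0.5383218  -0.25238632  0.016     ] [ 0.53994483 -0.23825598  0.037     ] tray x -0.006130713557588212 offset from mid-bay y 0.0008341323280705859
[{'point': [0.548, -0.2451, 0.0055], 'p': 0.95}] [{'point': [0.5416, -0.2419, 0.0071], 'p': 0.95}, {'point': [0.7631, -0.0575, 0.0038], 'p': 0.74}]
```

```bash
python3 -c "
from h import *
ctrl.hand_in();print(ctrl.read_t())"
```

```text
the job is handed in; nothing more can be done
the job is handed in; nothing more can be done
```

The blank from the cork mat measured 16 mm on the gauge. It now stands on edge in the middle bay, and I've handed the job in. The clock read about 26 s just before the last check.

- **Gauging:** I slid it along the straight fence until it wedged, at roughly 18 N of resistance. After I let go, its front end lay between the two lines. The thickness I measured from its top face, about 15.3 mm, also fits best with 16 mm.
- **Placing:** The last pictures put it about 6 mm off the bay's centre along its length and 1 mm across, both well within tolerance.
- **Rest of the scene:** The mat is empty, and the other two blanks and the tools look unmoved in the pictures. I did not measure their positions.
- **Disagreement:** My estimates of the bed's height from different pictures varied by about 4 mm, so I went by contact force when lowering and sliding the blank.

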